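# Hook the second arm into the slotted panel and press it home

## Task

Take the longer of the two loose steel arms off the bench and hang it on the slotted panel in the top row of slots, level with the arm that already hangs there and three slot columns from it on the spanner's side, so that the pair can carry the pedal. Hook both claws through their slots and press the arm down until it is locked fully home, with a firm push but without forcing it (some 30 N does it, over 40 N is too much). Then let go, and leave everything else on the bench as it lies.

Things in the scene. Friction and masses are not known exactly. Their poses are not given: they have to be found in the camera images.
- panel: Fixed upright grey steel sheet 420 wide, 212 high, 3 mm thick. Slots 32 mm high in 10 columns (y = -171 to 171, every 38 mm) and 4 rows (centres z = 36, 86, 136, 186 mm). Origin: middle of the front face's lower edge, on the bench (z = 0). x goes through the sheet (front face x = 0, free behind), y to one's left facing it, z up. Spanner hung at y = -171, screwdriver at y = 171, within 40 mm of the sheet.
- fitted_arm: The long steel arm that hangs already, locked home in the top-row slots at y = 57 and 95 mm of the panel, fixed. Same shape and axes as the loose long arm; its origin is at y = 76, z = 120 mm of the panel.
- slots (a point): On the panel's front face midway between the two wanted top-row slots, which are centred 19 mm to either side (panel y = -19 and -57, z = 186 mm). A slot spans 16 mm above and below; it is 8 mm wide in its upper 18 mm, then closes in 2 mm to 6.6 and from there in 12 mm to 4.5 mm wide at its foot, so that the 6 mm claw necks wedge in it. Axes as the panel's.
- seat (a point): On the panel's front face at y = -38, z = 120 mm: where the long arm's origin lies when it is locked fully home. Axes as the panel's; the arm's axes then agree with them. The claws pass in with the arm's origin 22 to 26 mm above this point, 1 mm free to either side; then the arm slides down along the sheet.
- long_arm: Loose steel arm, 0.28 to 0.46 kg, standing on its flat underside. Origin: middle of the lower edge of the back plate's rear face, which meets the sheet. x points out of that face as the claws do, z up. Plate 52 wide, 66 high, 4 mm thick. The arm proper is a bar 20 wide (y), 30 mm high (z 0 to 30), from the plate to x = -150 mm, its end turned up as a 4 mm lip to z = 48 mm.
- claws (a point): On the rear face of the long arm's plate, 50 mm above its underside, midway between the claws. The claws, 6 mm wide at y = +19 and -19 mm, reach 9 mm out: a neck 5 mm high just above this height and a tooth down to 8 mm below it, 4 mm behind the plate, so 1 mm free on the 3 mm sheet.
- heel (a point): On top of the long arm's bar, 22 mm in front of the plate's rear face and 30 mm above its underside: the spot to press. By its own weight the arm stops some 3 mm above home; the rest needs a downward push here that grows to about 25 to 30 N, until the necks stand on the slots' feet. Pressing far out on the bar tips it instead.
- short_arm: Another loose arm of the same make and section, only 100 mm long from plate to lip; not wanted here.
- pedal: Brown delay pedal, 70 x 118 mm, 49 mm high over its knobs, lying on the bench. Origin under its middle.
- capo: Steel capo, about 65 x 50 mm, 12 mm high, lying on the bench.
- pick_case: Hinged plastic pick case, 52 x 64 mm, 20 mm high, lying on the bench.
There are look-alikes about, which are no part of the job. What is shaped like the long_arm but green or orange is not meant.

How it is judged:
By the outcome, as a careful person would: the job done as asked, in the order asked, and still so for the second after the job is handed in, with the robot touching nothing.
It also fails if it takes over 72 s, if anything falls off the work surface, if the arm or the gripper's body presses on something with over 40 N, if the wrist force passes 120 N, or if a joint passes its speed limit or range.

## Robot

A 6-joint arm with a two-finger parallel gripper is mounted at the origin on the work surface. World frame = base frame: x ahead of the robot, y to its left, z up, the work surface at z = 0. Lengths are in m, angles in rad, forces in N, time in s.
With the tool pointing down it reaches from about 0.425 to 0.95 m from the base axis. Payload 3.5 kg.
Tool frame: the origin (TCP) lies on the centre line of the jaws, within the pads' length; the fingertips stand 11 mm ahead of it and the grasp point (between the pads) lies 8 mm behind it; y points along the fingers, x is the direction in which the jaws open and shut, and the axes are right-handed (so a half turn about y gives the same grasp; the last joint's range is limited). The gripper opens to 85 mm and grips with 20 to 120 N. Pads are 22 mm wide; open, the fingers measure 114 mm over their backs; the gripper's body (76 mm by 85 mm) begins 54 mm behind the grasp point. The pads swing forward as they close: fully open they stand 13 mm farther back than shut.
Start: joints at [1.098, 0.286, 1.577, -0, 1.279, -0.15], TCP at [0.214, 0.64, 0.242] pointing down, gripper open.
Joint ranges: [-2.77, 2.77], [-0.9, 2.22], [0.21, 2.48], [-1.53, 4.67], [0.24, 2.81], [-2.84, 2.84]. Speed limits (rad/s): [2.79, 2.79, 3.14, 3.14, 3.14, 3.14].

## Interface

Orientations are given as a unit quaternion [x, y, z, w].
In Python, from plant import get_state, read_camera, sign_off gives the robot as it stands.
- The arm moves only by the shell command python3 -m inch 'ROWS' [FORCE]. ROWS is JSON, a list of rows, each an object of numbers: "ax", "ay", "az": the turn, a rotation vector about the tool's x, y, z in rad; "x", "y", "z": the shift along the tool's x, y, z in mm; "hand": the closure, from -1 (fully open) to 1 (shut). In form: [{"ax": .., "ay": .., "az": .., "x": .., "y": .., "z": .., "hand": ..}, ...]. A call has 1 to 5 rows; each row shifts and turns the commanded pose from where the row before left it, along the tool's axes as they then stand; what a row does not reach is not made up. A row lasts 1/12 s, in which the tool goes at most 41.7 mm and 7.16 degrees, less where a joint would pass 70% of its speed; a pose out of reach is approached as far as the arm can. A call with a gripper value outside its range is refused whole. The fingers move at their own pace and stop on an object; FORCE is the grip in N (left out, the last holds). Time passes only in rows, so rows that do not move let the fingers close. It gives the time, the measured TCP pose, the force and the opening at its end, in the units of the state.
- get_state(): the state, without advancing time (a new reading comes with each control period).
- read_camera(name): name is "scene" or "top" or "wrist"; returns a dict with "img" (384x512x3 uint8, red, green, blue), "fov_y" (degrees; the focal length in pixels is half the picture's height over the tangent of half this angle, whatever the lens; pixels are square), "cx", "cy" (the principal point, pixels), "T" (4x4, takes a point from camera to world coordinates); the wrist camera has in their place "T_tool_cam" (4x4, takes a point from camera to tool coordinates, whose origin is the TCP and whose axes are the tool frame's). Camera axes: x right, y down, z forward; pixel columns grow to the right and rows downward; lengths in m; the calibration is good to about 2 mm. A picture is of the moment at which its call begins: read the wrist's pose just before it. There is no depth.
- sign_off(): hands the job in, once; it reports no verdict.
The state is a dict: "time": time; "qpos": joint angles; "dq": joint speeds; "joint_efforts": joint torques, N m; "eef_pos": TCP position; "tcp_rot": TCP orientation; "contact_force": force on the tool from outside, world axes, zero at the start; "wrist_torque": the same for the moment, N m; "opening": opening from 0.0 (shut) to 1.0 (fully open).
Only numpy, scipy, OpenCV 4.12 (cv2) and the standard library are available. Lean on these libraries where they do the work, as an engineer would, in place of code of your own. Each camera call takes 0.05 s, during which the arm holds its last target. There are 200 camera calls.

## Working session

There is one attempt and no reset: what is moved stays moved. The work goes in short steps, Python scripts to look and compute and a shell command to move; the robot and the scene stay as the last step left them, time stands still between calls to the robot, and variables do not carry over. Pictures are saved under pics/ and viewed, about 8 in all and at most 12, crops included, and the job is handed in when it is done.

```bash
mkdir -p pics; ls; python3 - <<'E'
from plant import *
import cv2,numpy as np
print(get_state())
for n in("scene","top"):
    c=read_camera(n);cv2.imwrite(f"pics/{n}0.png",c["img"][:,:,::-1]);print(n,c["fov_y"],c["cx"],c["cy"],np.round(c["T"],4).tolist())
a=cv2.imread("pics/scene0.png");b=cv2.imread("pics/top0.png")
cv2.imwrite("pics/s.png",cv2.resize(a,(800,600),interpolation=cv2.INTER_CUBIC))
cv2.imwrite("pics/t.png",cv2.resize(b,(800,600),interpolation=cv2.INTER_CUBIC))
c=read_camera("wrist");print({k:c[k] for k in c if k!="img"})
E
```

```text
pics
{'time': 0.0, 'qpos': array([ 1.09801303e+00,  2.87189984e-01,  1.57822289e+00,  1.01637278e-05,
        1.27858464e+00, -1.49996058e-01]), 'dq': array([ 0.00148538, -0.00012627, -0.00103976, -0.00189087,  0.00094658,
       -0.00195208]), 'joint_efforts': array([ 1.90652347e-03, -4.05990386e+01, -2.92626089e+01, -2.99738679e-05,
        5.88022638e-03, -2.77759042e-06]), 'eef_pos': array([0.21378687, 0.63956834, 0.24090609]), 'tcp_rot': array([ 0.57423431,  0.412396  , -0.41391214, -0.57346424]), 'contact_force': array([-0.07484673,  0.76461682,  0.45192851]), 'wrist_torque': array([ 0.08049388, -0.00100331,  0.00643631]), 'opening': 1.0025725114681279}
scene 49.58221292632314 250.28131166429566 192.99834484122192 [[0.6638, 0.4801, -0.5736, 1.2295], [0.7478, -0.4129, 0.5199, -0.593], [0.0127, -0.774, -0.6331, 0.8671], [0.0, 0.0, 0.0, 1.0]]
top 51.30509988775245 252.40339523345642 200.82141920901807 [[-0.0227, -0.99, 0.1389, 0.4388], [-0.9996, 0.0204, -0.0181, -0.0044], [0.0151, -0.1393, -0.9901, 1.0544], [0.0, 0.0, 0.0, 1.0]]
{'fov_y': 68.75521605128266, 'cx': 252.88735905790563, 'cy': 189.34449906093514, 'T_tool_cam': array([[ 9.99999256e-01, -1.45125356e-05, -1.21993666e-03,
        -2.20278694e-03],
       [ 1.15781999e-03, -3.03920104e-01,  9.52696819e-01,
        -1.32226736e-01],
       [-3.84589324e-04, -9.52697523e-01, -3.03919861e-01,
         7.64897549e-02],
       [ 0.00000000e+00,  0.00000000e+00,  0.00000000e+00,
         1.00000000e+00]])}
```

View pics/s.png

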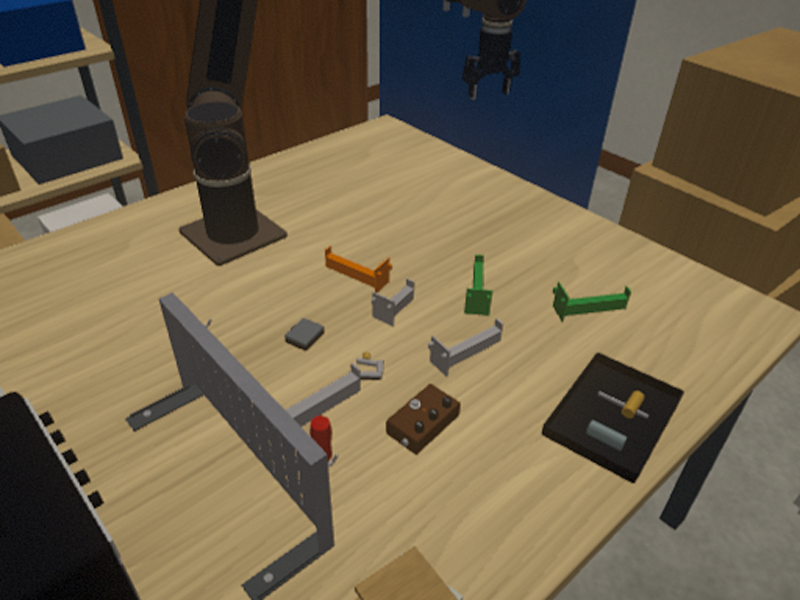

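View pics/t.png

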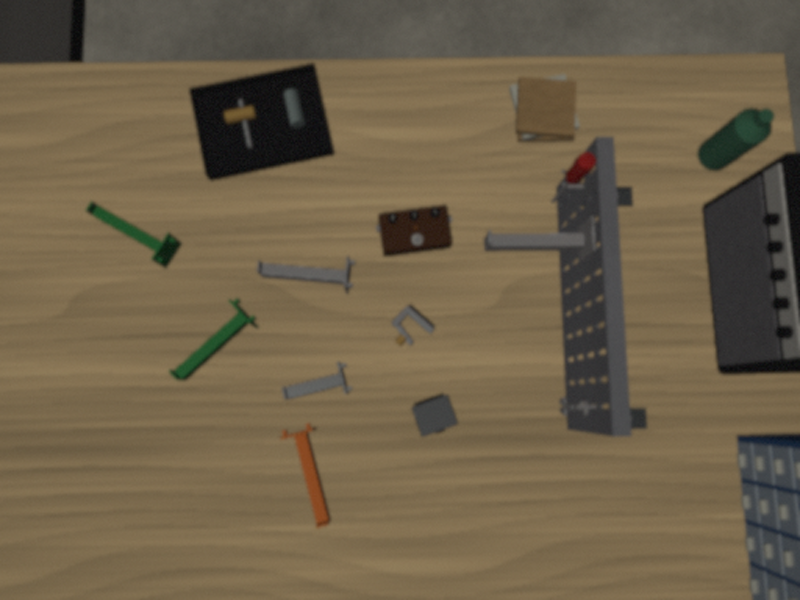

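The scene shows the panel at lower left and the robot behind. In the top view (800x600) there are four candidates:
- Silver arm at (305,272), about 90 px long.
- Silver arm at (315,385), about 62 px long.
- Two green arms and one orange arm, which are excluded by colour.

The longer silver arm at (305,272) fits. I'll confirm it with a crop and measure.

```bash
cat > h.py <<'E'
import numpy as np,cv2
from scipy.spatial.transform import Rotation as R
from plant import *
def cam(n):
    s=get_state();c=read_camera(n)
    if n=="wrist":
        T=np.eye(4);T[:3,:3]=R.from_quat(s["tcp_rot"]).as_matrix();T[:3,3]=s["eef_pos"];c["T"]=T@c["T_tool_cam"]
    return c
def ray(c,u,v):
    f=c["img"].shape[0]/2/np.tan(np.radians(c["fov_y"])/2)
    return c["T"][:3,3],c["T"][:3,:3]@np.array([(u-c["cx"])/f,(v-c["cy"])/f,1])
def onz(c,u,v,z):
    o,d=ray(c,u,v);return o+d*(z-o[2])/d[2]
def proj(c,p):
    f=c["img"].shape[0]/2/np.tan(np.radians(c["fov_y"])/2)
    q=c["T"][:3,:3].T@(np.asarray(p)-c["T"][:3,3]);return np.array([c["cx"]+f*q[0]/q[2],c["cy"]+f*q[1]/q[2]])
E
python3 - <<'E'
from h import *
t=cam("top");s=cam("scene")
a=t["img"][::,:,::-1]
A=cv2.resize(a[150:265,155:255],None,fx=4,fy=4,interpolation=cv2.INTER_CUBIC)
B=cv2.resize(a[80:290,340:420],None,fx=2.8,fy=2.8,interpolation=cv2.INTER_CUBIC)
h=max(A.shape[0],B.shape[0]);P=lambda i:cv2.copyMakeBorder(i,0,h-i.shape[0],0,0,0)
cv2.imwrite("pics/c1.png",np.clip(np.hstack([P(A),P(B)])*1.5,0,255).astype(np.uint8))
hsv=cv2.cvtColor(a.copy(),cv2.COLOR_BGR2HSV);m=(hsv[...,1]<60).astype(np.uint8)
n,l,st,ce=cv2.connectedComponentsWithStats(m)
for i in range(1,n):
    if st[i,4]>150:
        r=cv2.minAreaRect(np.argwhere(l==i)[:,::-1].astype(np.float32));print(st[i],np.round(ce[i]),np.round(r[1],1),round(r[2],1))
f=s["img"][:,:,::-1][180:370,90:290]
cv2.imwrite("pics/c2.png",np.clip(cv2.resize(f,None,fx=3.1,fy=3.1,interpolation=cv2.INTER_CUBIC)*1.4,0,255).astype(np.uint8))
E
```

```text
[    0     0   512   238 26196] [315.  60.] [237. 511.] 90.0
[ 122   43   90   71 3849] [168.  78.] [57.7 80.3] 78.2
[ 310   88  103  191 7214] [377. 189.] [190.9  95.2] 86.4
[165 165  62  20 562] [196. 174.] [60.8 19. ] 4.1
[251 196  27  25 221] [263. 206.] [22.6 18.4] 45.0
[181 232  44  23 374] [203. 246.] [19.4 43.4] 84.8
[264 253  28  26 500] [278. 265.] [21.1 24.2] 70.0
[ 472  278   40  106 3287] [493. 330.] [105.  39.] 90.0
```

View pics/c1.png

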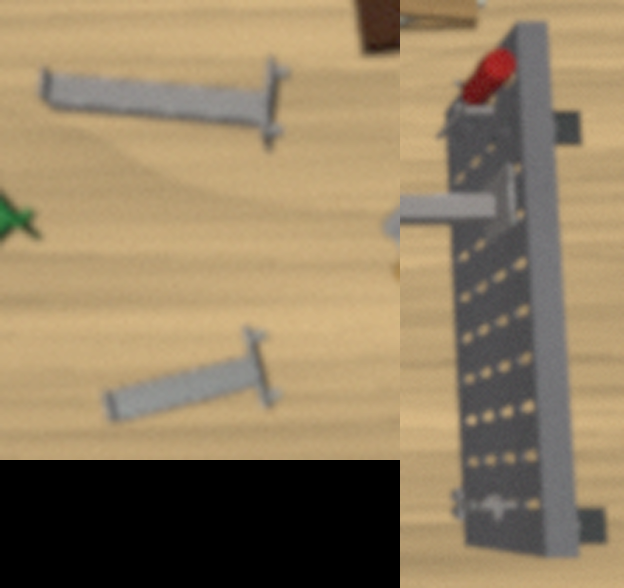

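The crop confirms it. The long silver arm's bar runs from crop (45,87) to (268,107), with its claws to the right; the short one lies below it. On the right are the panel, the fitted arm and the spanner at the bottom.

```bash
python3 - <<'E'
from h import *
t=cam("top");a=t["img"][:,:,::-1].copy()
hsv=cv2.cvtColor(a,cv2.COLOR_BGR2HSV);m=hsv[...,1]<70
pts=[]
for u in range(172,218):
    v=np.where(m[160:190,u])[0]+160; pts.append((u,(v[0]+v[-1])/2,len(v)))
pts=np.array(pts);k=np.polyfit(pts[:,0],pts[:,1],1);print(k,np.median(pts[:,2]))
A=onz(t,172,np.polyval(k,172),.03);B=onz(t,221,np.polyval(k,221),.03)
print("bar",A,B,"yaw of +x",np.degrees(np.arctan2(*(B-A)[1::-1])))
L=onz(t,166,np.polyval(k,166),.048);print("lip",L,np.linalg.norm((B-L)[:2]))
P=onz(t,381.8,87.9,.212);Q=onz(t,391.8,278.2,.212);print("panel",P,Q,np.linalg.norm(P-Q),np.degrees(np.arctan2(*(Q-P)[1::-1])))
for u,v in[(453,113),(467,543)]:print("foot",onz(t,340+(u-400)/2.8,80+v/2.8,0))
print(get_state()["eef_pos"],R.from_quat(get_state()["tcp_rot"]).as_matrix().round(3))
E
```

```text
[8.80049337e-02 1.57361301e+02] 9.0
bar [0.66133017 0.18463449 0.03      ] [0.64738398 0.05724638 0.03      ] yaw of +x -96.2477410644268
lip [0.65909636 0.19663119 0.048     ] 0.1398760387406561
panel [ 0.80500695 -0.31382436  0.212     ] [ 0.38831702 -0.30641456  0.212     ] 0.4167558075963632 178.98124331048325
foot [ 8.04319875e-01 -3.22015009e-01  2.22044605e-16]
foot [ 0.38827201 -0.31015361  0.        ]
[0.21398169 0.63995773 0.24183831] [[ 0.317 -0.    -0.948]
 [ 0.948 -0.001  0.317]
 [-0.001 -1.     0.   ]]
```

```bash

python3 -m inch '[{"ay":0.123},{"ay":0.123},{"ay":0.123},{"ay":0.123},{"ay":0.123}]' >/dev/null
python3 -m inch '[{"ay":0.123},{"ay":0.123},{"ay":0.123},{"ay":0.123},{"ay":0.123}]' >/dev/null
python3 -m inch '[{"ay":0.123},{"x":26,"z":-25.2},{"x":26,"z":-25.2},{"x":26,"z":-25.2},{"x":26,"z":-25.2}]'
python3 -m inch '[{"x":26,"z":-25.2},{"x":26,"z":-25.2},{"x":26,"z":-25.2},{"x":26,"z":-25.2},{"x":26,"z":-25.2}]' >/dev/null
python3 -m inch '[{"x":26,"z":-25.2},{"x":26,"z":-25.2},{"x":26,"z":-25.2},{"x":26,"z":-25.2},{"x":26,"z":-25.2}]' >/dev/null
python3 -m inch '[{"x":26,"z":-25.2},{"x":26,"z":-25.2},{"x":26,"z":-25.2},{"x":26,"z":-25.2},{"x":26,"z":-25.2}]'
python3 -m inch '[{"x":0},{"x":0},{"x":0}]'
python3 - <<'E'
from h import *
c=cam("wrist");s=get_state();print(s["qpos"],R.from_quat(s["tcp_rot"]).as_matrix().round(4))
cv2.imwrite("pics/w1.png",np.clip(c["img"][:,:,::-1]*1.4,0,255).astype(np.uint8))
E
```

```text
[ 1.09799392e+00  2.86521227e-01  1.57705075e+00  1.88060287e-06
  1.27862102e+00 -1.49985636e-01] [[ 3.172e-01 -3.000e-04 -9.483e-01]
 [ 9.483e-01 -5.000e-04  3.172e-01]
 [-6.000e-04 -1.000e+00  1.000e-04]]validation failed for argument at $[0]...
validation failed for argument at $[0]...
validation failed for argument at $[0]...
validation failed for argument at $[0]...
validation failed for argument at $[0]...
validation failed for argument at $[0]...
validation failed for argument at $[0]...
```

View pics/w1.png

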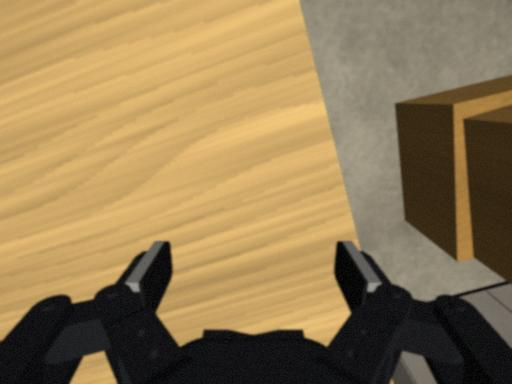

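Every row needs all seven fields, so all those calls were refused and the arm has not moved. The wrist view showed only the start position.

```bash

python3 -m inch '[{"ax":0,"ay":0.123,"az":0,"x":0,"y":0,"z":0,"hand":-1},{"ax":0,"ay":0.123,"az":0,"x":0,"y":0,"z":0,"hand":-1},{"ax":0,"ay":0.123,"az":0,"x":0,"y":0,"z":0,"hand":-1},{"ax":0,"ay":0.123,"az":0,"x":0,"y":0,"z":0,"hand":-1},{"ax":0,"ay":0.123,"az":0,"x":0,"y":0,"z":0,"hand":-1}]'
python3 -m inch '[{"ax":0,"ay":0.123,"az":0,"x":0,"y":0,"z":0,"hand":-1},{"ax":0,"ay":0.123,"az":0,"x":0,"y":0,"z":0,"hand":-1},{"ax":0,"ay":0.123,"az":0,"x":0,"y":0,"z":0,"hand":-1},{"ax":0,"ay":0.123,"az":0,"x":0,"y":0,"z":0,"hand":-1},{"ax":0,"ay":0.123,"az":0,"x":0,"y":0,"z":0,"hand":-1}]' >/dev/null
python3 -m inch '[{"ax":0,"ay":0.123,"az":0,"x":0,"y":0,"z":0,"hand":-1},{"ax":0,"ay":0,"az":0,"x":26,"y":0,"z":-25.2,"hand":-1},{"ax":0,"ay":0,"az":0,"x":26,"y":0,"z":-25.2,"hand":-1},{"ax":0,"ay":0,"az":0,"x":26,"y":0,"z":-25.2,"hand":-1},{"ax":0,"ay":0,"az":0,"x":26,"y":0,"z":-25.2,"hand":-1}]'
python3 -m inch '[{"ax":0,"ay":0,"az":0,"x":26,"y":0,"z":-25.2,"hand":-1},{"ax":0,"ay":0,"az":0,"x":26,"y":0,"z":-25.2,"hand":-1},{"ax":0,"ay":0,"az":0,"x":26,"y":0,"z":-25.2,"hand":-1},{"ax":0,"ay":0,"az":0,"x":26,"y":0,"z":-25.2,"hand":-1},{"ax":0,"ay":0,"az":0,"x":26,"y":0,"z":-25.2,"hand":-1}]'
python3 -m inch '[{"ax":0,"ay":0,"az":0,"x":26,"y":0,"z":-25.2,"hand":-1},{"ax":0,"ay":0,"az":0,"x":26,"y":0,"z":-25.2,"hand":-1},{"ax":0,"ay":0,"az":0,"x":26,"y":0,"z":-25.2,"hand":-1},{"ax":0,"ay":0,"az":0,"x":26,"y":0,"z":-25.2,"hand":-1},{"ax":0,"ay":0,"az":0,"x":26,"y":0,"z":-25.2,"hand":-1}]' >/dev/null
python3 -m inch '[{"ax":0,"ay":0,"az":0,"x":26,"y":0,"z":-25.2,"hand":-1},{"ax":0,"ay":0,"az":0,"x":26,"y":0,"z":-25.2,"hand":-1},{"ax":0,"ay":0,"az":0,"x":26,"y":0,"z":-25.2,"hand":-1},{"ax":0,"ay":0,"az":0,"x":26,"y":0,"z":-25.2,"hand":-1},{"ax":0,"ay":0,"az":0,"x":26,"y":0,"z":-25.2,"hand":-1}]'
python3 -m inch '[{"ax":0,"ay":0,"az":0,"x":0,"y":0,"z":0,"hand":-1},{"ax":0,"ay":0,"az":0,"x":0,"y":0,"z":0,"hand":-1},{"ax":0,"ay":0,"az":0,"x":0,"y":0,"z":0,"hand":-1}]'
python3 - <<'E'
from h import *
c=cam("wrist");s=get_state();print(s["qpos"],R.from_quat(s["tcp_rot"]).as_matrix().round(4))
cv2.imwrite("pics/w1.png",np.clip(c["img"][:,:,::-1]*1.4,0,255).astype(np.uint8))
E
```

```text
time: 0.77
eef_pos: [0.2141, 0.6401, 0.2423]
tcp_rot: [0.673, 0.218, -0.218, -0.673]
contact_force: [0.9, -0.9, 0.8]
opening: 1.001
time: 1.6
eef_pos: [0.3075, 0.5279, 0.2423]
tcp_rot: [-0.706, 0.037, -0.037, 0.706]
contact_force: [0.2, 0.0, 0.3]
opening: 1.005
time: 2.02
eef_pos: [0.4239, 0.3886, 0.2426]
tcp_rot: [-0.706, 0.037, -0.037, 0.706]
contact_force: [0.3, -0.2, 0.5]
opening: 1.0
time: 2.85
eef_pos: [0.6561, 0.1106, 0.2424]
tcp_rot: [-0.706, 0.037, -0.037, 0.706]
contact_force: [0.5, 0.5, -0.2]
opening: 1.001
time: 3.1
eef_pos: [0.6549, 0.1123, 0.242]
tcp_rot: [-0.706, 0.038, -0.037, 0.706]
contact_force: [-0.1, 0.4, -0.4]
opening: 0.999
[1.82503127e-02 2.63594734e-01 1.60482412e+00 3.42727393e-04
 1.27388759e+00 1.22509079e-01] [[ 9.946e-01 -7.000e-04  1.042e-01]
 [-1.042e-01  3.000e-04  9.946e-01]
 [-7.000e-04 -1.000e+00  2.000e-04]]
```

View pics/w1.png

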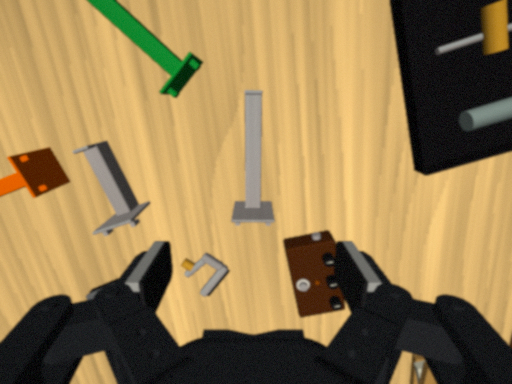

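The wrist view shows the long arm straight ahead, with the lip at (253,92), the plate foot near (253,222) and the claws pointing down-image towards the panel. The pedal is at right and the capo at lower left.

```bash
python3 - <<'E'
from h import *
c=cam("wrist");a=c["img"][:,:,::-1].copy()
hsv=cv2.cvtColor(a,cv2.COLOR_BGR2HSV);m=(hsv[...,1]<60)&(hsv[...,2]>60)
rows=[]
for v in range(86,232):
    u=np.where(m[v,225:282])[0]+225
    if len(u): rows.append((v,(u[0]+u[-1])/2,u[-1]-u[0]+1))
rows=np.array(rows);print(rows[:9].tolist(),rows[-30:].tolist())
b=rows[(rows[:,0]>105)&(rows[:,0]<190)];k=np.polyfit(b[:,0],b[:,1],1)
F=lambda v,z:onz(c,np.polyval(k,v),v,z)
A,B=F(105,.03),F(190,.03);print(A,B,"yaw",np.degrees(np.arctan2(*(B-A)[1::-1])))
print("widths mm",[np.linalg.norm(onz(c,0,v,.03)-onz(c,w,v,.03))*1e3 for v,_,w in b[[3,-3]]])
print("lip top",F(rows[0,0],.048)); 
for v in(199,200,201,202,203,204): print(v,"plate top edge z66",F(v,.066))
s=get_state();print(s["eef_pos"])
E
```

```text
[[91.0, 253.5, 16.0], [92.0, 253.0, 17.0], [93.0, 253.0, 17.0], [94.0, 253.5, 16.0], [95.0, 253.5, 16.0], [96.0, 253.5, 16.0], [97.0, 253.5, 16.0], [98.0, 253.5, 16.0], [99.0, 253.5, 16.0]] [[196.0, 252.5, 14.0], [197.0, 252.5, 14.0], [198.0, 252.5, 14.0], [199.0, 252.5, 14.0], [200.0, 253.0, 15.0], [201.0, 253.0, 15.0], [202.0, 253.0, 33.0], [203.0, 253.0, 35.0], [204.0, 252.5, 36.0], [205.0, 252.5, 36.0], [206.0, 252.5, 36.0], [207.0, 253.0, 37.0], [208.0, 253.0, 37.0], [209.0, 253.0, 37.0], [210.0, 252.5, 38.0], [211.0, 252.5, 38.0], [212.0, 253.0, 39.0], [213.0, 253.0, 39.0], [214.0, 253.0, 39.0], [215.0, 253.0, 39.0], [216.0, 252.5, 40.0], [217.0, 252.5, 40.0], [218.0, 253.0, 41.0], [219.0, 252.5, 42.0], [220.0, 252.5, 42.0], [221.0, 252.5, 42.0], [222.0, 253.0, 39.0], [223.0, 253.0, 35.0], [224.0, 252.5, 34.0], [225.0, 252.5, 32.0]]
[0.66265499 0.1816885  0.03      ] [0.65138132 0.07731534 0.03      ] yaw -96.16479114599998
widths mm [np.float64(18.92473122345944), np.float64(19.32066363458756)]
lip top [0.66427631 0.1966471  0.048     ]
199 plate top edge z66 [0.6514556  0.07789934 0.066     ]
200 plate top edge z66 [0.65132243 0.07666645 0.066     ]
201 plate top edge z66 [0.65118895 0.07543071 0.066     ]
202 plate top edge z66 [0.65105517 0.0741921  0.066     ]
203 plate top edge z66 [0.65092107 0.07295062 0.066     ]
204 plate top edge z66 [0.65078666 0.07170627 0.066     ]
[0.6544596  0.11332913 0.24228985]
```

```bash
python3 - <<'E'
from h import *
c=cam("wrist")
for v,z in((202,0),(219,.066),(221.5,.066),(225.5,.055)):print(v,z,onz(c,252.8,v,z))
print("w",(onz(c,42,221,.066)-onz(c,0,221,.066))[:2])
E
```

```text
202 0 [6.48283744e-01 5.01795257e-02 5.55111512e-17]
219 0.066 [0.64866303 0.05298312 0.066     ]
221.5 0.066 [0.64832455 0.04974468 0.066     ]
225.5 0.055 [0.64722892 0.03939946 0.055     ]
w [ 0.05012304 -0.00521107]
```

```bash

python3 -m inch '[{"ax":0,"ay":0,"az":0,"x":0.5,"y":36,"z":0,"hand":-1},{"ax":0,"ay":0,"az":0,"x":0,"y":38,"z":0,"hand":-1},{"ax":0,"ay":0,"az":0,"x":0,"y":38,"z":0,"hand":-1},{"ax":0,"ay":0,"az":0,"x":0,"y":38,"z":0,"hand":-1},{"ax":0,"ay":0,"az":0,"x":0,"y":36,"z":0,"hand":-1}]'
python3 -m inch '[{"ax":0,"ay":0,"az":0,"x":0,"y":24,"z":0,"hand":-1},{"ax":0,"ay":0,"az":0,"x":0,"y":12,"z":0,"hand":-1},{"ax":0,"ay":0,"az":0,"x":0,"y":4,"z":0,"hand":-1},{"ax":0,"ay":0,"az":0,"x":0,"y":0,"z":0,"hand":-1}]'
python3 -m inch '[{"ax":0,"ay":0,"az":0,"x":0,"y":0,"z":0,"hand":1},{"ax":0,"ay":0,"az":0,"x":0,"y":0,"z":0,"hand":1},{"ax":0,"ay":0,"az":0,"x":0,"y":0,"z":0,"hand":1},{"ax":0,"ay":0,"az":0,"x":0,"y":0,"z":0,"hand":1},{"ax":0,"ay":0,"az":0,"x":0,"y":0,"z":0,"hand":1}]' 80
python3 -m inch '[{"ax":0,"ay":0,"az":0,"x":0,"y":0,"z":0,"hand":1},{"ax":0,"ay":0,"az":0,"x":0,"y":0,"z":0,"hand":1},{"ax":0,"ay":0,"az":0,"x":0,"y":0,"z":0,"hand":1},{"ax":0,"ay":0,"az":0,"x":0,"y":0,"z":0,"hand":1},{"ax":0,"ay":0,"az":0,"x":0,"y":0,"z":0,"hand":1}]'
```

```text
time: 3.67
eef_pos: [0.6547, 0.1135, 0.0549]
tcp_rot: [-0.706, 0.036, -0.036, 0.706]
contact_force: [0.0, -0.8, -0.9]
opening: 0.998
time: 4.0
eef_pos: [0.6554, 0.1128, 0.0162]
tcp_rot: [0.706, -0.037, 0.037, -0.706]
contact_force: [0.2, -0.9, -0.5]
opening: 0.995
time: 4.42
eef_pos: [0.6563, 0.1121, 0.0175]
tcp_rot: [-0.706, 0.036, -0.038, 0.706]
contact_force: [-0.1, -0.1, -0.6]
opening: 0.3
time: 4.83
eef_pos: [0.6563, 0.1121, 0.0174]
tcp_rot: [-0.706, 0.037, -0.037, 0.706]
contact_force: [-2.4, -0.9, 6.0]
opening: 0.215
```

```bash

python3 -m inch '[{"ax":0,"ay":0,"az":0,"x":0,"y":-14,"z":0,"hand":1},{"ax":0,"ay":0,"az":0,"x":0,"y":-30,"z":0,"hand":1},{"ax":0,"ay":0,"az":0,"x":0,"y":-38,"z":0,"hand":1},{"ax":0,"ay":0,"az":0,"x":0,"y":-38,"z":0,"hand":1},{"ax":0,"ay":-0.087,"az":0,"x":0,"y":-24,"z":0,"hand":1}]'
python3 -m inch '[{"ax":0,"ay":0,"az":0,"x":-9,"y":0,"z":-20,"hand":1},{"ax":0,"ay":0,"az":0,"x":-10,"y":0,"z":-32,"hand":1},{"ax":0,"ay":0,"az":0,"x":-10,"y":0,"z":-34,"hand":1},{"ax":0,"ay":0,"az":0,"x":-10,"y":0,"z":-34,"hand":1},{"ax":0,"ay":0,"az":0,"x":-10,"y":0,"z":-34,"hand":1}]'
python3 -m inch '[{"ax":0,"ay":0,"az":0,"x":-10,"y":0,"z":-34,"hand":1},{"ax":0,"ay":0,"az":0,"x":-10,"y":0,"z":-34,"hand":1},{"ax":0,"ay":0,"az":0,"x":-8,"y":0,"z":-34,"hand":1},{"ax":0,"ay":0,"az":0,"x":-7,"y":0,"z":-28,"hand":1},{"ax":0,"ay":0,"az":0,"x":-5,"y":0,"z":-18,"hand":1}]'
python3 -m inch '[{"ax":0,"ay":0,"az":0,"x":0,"y":0,"z":0,"hand":1},{"ax":0,"ay":0,"az":0,"x":0,"y":0,"z":0,"hand":1},{"ax":0,"ay":0,"az":0,"x":0,"y":0,"z":0,"hand":1}]'
python3 - <<'E'
from h import *
t=cam("top");np.save("pics/top1.npy",t,allow_pickle=True);a=t["img"][:,:,::-1]
s=cam("scene");np.save("pics/sc1.npy",s,allow_pickle=True)
cv2.imwrite("pics/t1.png",np.clip(cv2.resize(a[80:290,290:420],None,fx=2.8,fy=2.8,interpolation=cv2.INTER_CUBIC)*1.6,0,255).astype(np.uint8))
E
```

```text
time: 5.25
eef_pos: [0.6561, 0.1122, 0.1635]
tcp_rot: [-0.707, 0.005, -0.007, 0.707]
contact_force: [1.4, 0.0, -3.4]
opening: 0.216
time: 5.67
eef_pos: [0.6018, -0.0418, 0.1589]
tcp_rot: [-0.707, 0.007, -0.005, 0.707]
contact_force: [-0.1, -0.9, -4.7]
opening: 0.216
time: 6.08
eef_pos: [0.5592, -0.1905, 0.159]
tcp_rot: [-0.707, 0.008, -0.006, 0.707]
contact_force: [0.0, 0.2, -4.6]
opening: 0.215
time: 6.33
eef_pos: [0.5605, -0.1874, 0.1593]
tcp_rot: [-0.707, 0.007, -0.006, 0.708]
contact_force: [-0.2, -0.4, -4.0]
opening: 0.217
```

View pics/t1.png

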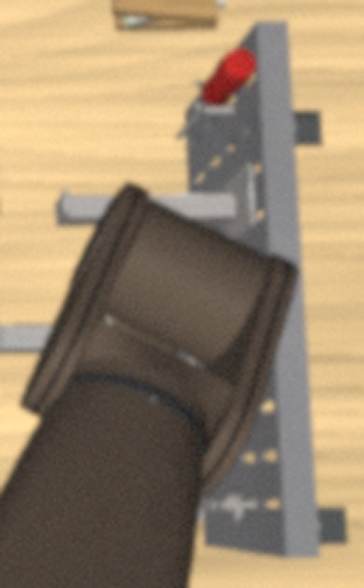

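The robot's wrist hides the panel middle in this view. The fitted bar is visible at crop (60–235,207) and the tail of our bar at (0–50,338). I'll use the earlier, unobstructed picture for the panel and compare both bars in the same camera.

```bash
python3 - <<'E'
from h import *
t1=np.load("pics/top1.npy",allow_pickle=True).item();a0=cv2.imread("pics/top0.png");a1=t1["img"][:,:,::-1].copy()
c=t1
def edges(a,u0,u1,v0,v1,tag):
    # subpixel: bar saturation low vs wood high
    S=cv2.cvtColor(a,cv2.COLOR_BGR2HSV)[...,1].astype(float)
    S=cv2.GaussianBlur(S,(5,1),1)
    out=[]
    for u in range(u0,u1):
        col=S[v0:v1,u];hi=np.median(np.r_[col[:3],col[-3:]]);lo=col.min();th=(hi+lo)/2
        i=np.where(col<th)[0];i0,i1=i[0],i[-1]
        if i0==0 or i1==len(col)-1: continue
        e0=i0-1+(col[i0-1]-th)/(col[i0-1]-col[i0]);e1=i1+(th-col[i1])/(col[i1+1]-col[i1])
        out.append((u,v0+e0,v0+e1))
    o=np.array(out);k0=np.polyfit(o[:,0],o[:,1],1);k1=np.polyfit(o[:,0],o[:,2],1)
    print(tag,len(o),"resid",np.std(o[:,1]-np.polyval(k0,o[:,0])).round(2),np.std(o[:,2]-np.polyval(k1,o[:,0])).round(2),"edges@mid",np.polyval(k0,o[:,0].mean()).round(2),np.polyval(k1,o[:,0].mean()).round(2),o[:,0].mean())
    return k0,k1,o
k0,k1,o=edges(a0,318,355,140,168,"fit0")
def pts(k,z,us): return np.array([onz(c,u,np.polyval(k,u),z) for u in us])
# upper image edge = +x side, camera centre x=.439 so sees -x side faces lower: top edge of top face at z .15 is image-upper; lower boundary is bottom of bar side
A=pts(k0,.15,(318,354));print("fit +x edge",A,"yaw",np.degrees(np.arctan2(*(A[1]-A[0])[1::-1])))
B=pts(k1,.12,(318,354));print("fit -x edge lower",B,"yaw",np.degrees(np.arctan2(*(B[1]-B[0])[1::-1])))
k0,k1,o=edges(a1,318,334,140,168,"fit1")
S=cv2.cvtColor(a1,cv2.COLOR_BGR2HSV)[...,1]
for v in range(190,212): print(v,S[v,262:312:3])
E
```

```text
fit0 37 resid 0.12 0.05 edges@mid 149.31 159.13 336.0
fit +x edge [[ 0.68333869 -0.17671867  0.15      ]
 [ 0.68278646 -0.26108408  0.15      ]] yaw -90.3750388851398
fit -x edge lower [[ 0.66764947 -0.18134843  0.12      ]
 [ 0.66616812 -0.26815816  0.12      ]] yaw -90.97761951635336
fit1 13 resid 0.06 1.09 edges@mid 149.59 158.73 324.0
190 [93 96 95 95 94 97 95 96 97 94 96 98 97 96 93 93 97]
191 [95 97 94 97 95 95 95 95 96 95 94 93 95 96 97 95 93]
192 [96 94 95 94 94 95 93 95 95 94 95 95 95 96 95 96 93]
193 [98 96 95 97 97 96 94 96 96 91 95 96 95 96 97 93 88]
194 [90 94 96 97 96 93 96 95 96 78 92 94 92 94 94 92 82]
195 [80 92 96 96 96 95 96 95 91 52 79 76 73 76 76 78 67]
196 [40 90 94 97 96 94 97 97 86 31 51 41 39 37 42 44 68]
197 [13 83 95 96 95 95 96 96 78 12 20 16 16 18 14 20 47]
198 [ 7 47 96 96 98 96 94 94 67 10 14  9  9  9 11 17 65]
199 [ 2 18 90 94 95 97 95 95 67  7 12  9  7  9  9 16 59]
200 [ 5  8 71 95 97 93 94 96 66 10  9 11  7  7  9 19 67]
201 [18  7 32 95 96 96 96 98 60  7  7  7  7  9  7 24 74]
202 [45  7 14 86 96 96 95 95 64  5  5  9  7  7  7 35 73]
203 [77 11  7 54 95 95 95 93 62  8  7 10  7  7  8 59 58]
204 [89 35  2 18 92 95 96 98 62 18 11 16 14 11 12 49 65]
205 [94 65  2 13 79 95 95 94 79 53 50 51 48 50 38 62 57]
206 [96 86 18  5 41 95 93 95 86 81 83 84 84 85 70 77 70]
207 [96 94 42  2 14 88 94 94 91 94 94 94 93 94 85 64 61]
208 [93 93 75  5  8 72 95 97 98 98 95 94 95 95 80 58 67]
209 [95 95 89 22  5 58 95 98 93 94 95 93 95 97 78 68 61]
210 [95 95 93 54  5 54 96 93 94 95 96 95 96 93 64 61 60]
211 [97 96 96 77 16 63 95 95 92 95 96 95 95 93 65 65 53]
```

```bash
cat > m.py <<'E'
from h import *
def up_edge(a,us,v0,v1):
    S=cv2.cvtColor(a,cv2.COLOR_BGR2HSV)[...,1].astype(float);o=[]
    for u in us:
        col=S[v0:v1,u];hi=np.median(col[:4]);th=(hi+10)/2;i=np.where(col<th)[0][0]
        o.append((u,v0+i-1+(col[i-1]-th)/(col[i-1]-col[i])))
    o=np.array(o);return np.polyfit(o[:,0],o[:,1],1)
def fitted(c,a0,yaw):
    k=up_edge(a0,range(318,355),140,168);p=onz(c,336,np.polyval(k,336),.15)
    return p
def compare(c,a0,a1,us,v0,v1,zt,yaw):
    X=np.array([np.cos(yaw),np.sin(yaw),0]);Y=np.array([-X[1],X[0],0])
    pf=fitted(c,a0,yaw)
    k=up_edge(a1,us,v0,v1);um=np.mean(us);p=onz(c,um,np.polyval(k,um),zt)
    q=[onz(c,u,np.polyval(k,u),zt) for u in(us[0],us[-1])];
    print("fit edge",pf,"our edge",p,"our yaw",np.degrees(np.arctan2(*(q[1]-q[0])[1::-1])),"dy(panel) mm",1e3*(p-pf)@Y,"want -114")
E
python3 - <<'E'
from m import *
c=np.load("pics/top1.npy",allow_pickle=True).item();a0=cv2.imread("pics/top0.png")
s=get_state();print(s["eef_pos"],np.degrees(np.arctan2(*R.from_quat(s["tcp_rot"]).as_matrix()[[1,0],2]*-1)),R.from_quat(s["tcp_rot"]).as_matrix().round(4).tolist())
for y in(-90.5,-90.9,-91.3):compare(c,a0,c["img"][:,:,::-1].copy(),range(291,304),188,203,.172,np.radians(y))
# our lip: end column near v=200
S=cv2.cvtColor(c["img"][:,:,::-1].copy(),cv2.COLOR_BGR2HSV)[...,1]
print(S[200,280:295]);print("lip",[onz(c,u,200,.190) for u in(286,287)])
S0=cv2.cvtColor(a0,cv2.COLOR_BGR2HSV)[...,1];print(S0[154,304:320]);print([onz(c,u,154,.168) for u in (310,311,312)])
E
```

```text
[ 0.56105971 -0.18690918  0.15968546] -90.95533609634003 [[0.9999, -0.0012, 0.0167], [-0.0167, 0.001, 0.9999], [-0.0012, -1.0, 0.0009]]
fit edge [ 0.68309218 -0.21887005  0.15      ] our edge [ 0.57210649 -0.12058812  0.172     ] our yaw -89.53453577409982 dy(panel) mm -111.83912899084093 want -114
fit edge [ 0.68309218 -0.21887005  0.15      ] our edge [ 0.57210649 -0.12058812  0.172     ] our yaw -89.53453577409982 dy(panel) mm -112.5157476267234 want -114
fit edge [ 0.68309218 -0.21887005  0.15      ] our edge [ 0.57210649 -0.12058812  0.172     ] our yaw -89.53453577409982 dy(panel) mm -113.18688240380258 want -114
[94 95 95 96 93 86 66 25 10 10  7  7  9  9  7]
lip [array([ 0.5603609 , -0.09375652,  0.19      ]), array([ 0.56031595, -0.09594634,  0.19      ])]
[97 96 94 96 92 80 53 18 10  8 11 13 11 10 11 16]
[array([ 0.66830877, -0.15450905,  0.168     ]), array([ 0.66826596, -0.15679603,  0.168     ]), array([ 0.66822314, -0.15908318,  0.168     ])]
```

```bash
python3 - <<'E'
from m import *
c=np.load("pics/top1.npy",allow_pickle=True).item();a0=cv2.imread("pics/top0.png")
S=a0[...,2].astype(float)-a0[...,0]  # red-blue: wood bright
m=(S>25).astype(np.uint8);m[:, :362]=0;m[:,389:]=0;m[:160]=0;m[272:]=0
n,l,st,ce=cv2.connectedComponentsWithStats(m)
L=[]
for i in range(1,n):
    if 2<=st[i,4]<40:
        y0,x0=np.array(ce[i])[::-1].round().astype(int)
        w=np.clip(S[y0-3:y0+4,x0-4:x0+5]-8,0,None);yy,xx=np.mgrid[y0-3:y0+4,x0-4:x0+5]
        L.append(((xx*w).sum()/w.sum(),(yy*w).sum()/w.sum()))
L=np.array(L);yaw=np.radians(-90.9)
# panel front plane estimate: through x0 with normal X ; intersect rays
X=np.array([np.cos(yaw),np.sin(yaw),0]);Y=np.array([-X[1],X[0],0]);P0=np.array([.597,-.311,0])
res=[]
for u,v in L:
    o,d=ray(c,u,v);p=o+d*((P0-o)@X)/(d@X);res.append(((p-P0)@Y*1e3,p[2]*1e3,u,v))
res=np.array(res);res=res[np.lexsort((res[:,0],np.round((res[:,1]-36)/50)))]
print(res.round(1).tolist())
for z in(36,86,136,186):
    r=res[abs(res[:,1]-z)<20]
    if len(r)>3:
        P=np.array([onz(c,u,v,z/1e3) for u,v in r[:,2:]]);k=np.polyfit(P[:,0],P[:,1],1);print(z,len(r),"yaw",-90+np.degrees(k[0]),np.polyval(k,.559),"resid",np.std(P[:,1]-np.polyval(k,P[:,0])),"x",P[:,0].round(4))
E
```

```text
[[-197.3, -26.9, 359.9, 269.2], [-133.5, 34.8, 365.6, 244.5], [-95.5, 28.4, 364.2, 229.8], [-55.4, 21.9, 362.8, 214.5], [-18.9, 35.4, 363.6, 200.0], [20.2, 24.9, 361.8, 185.8], [57.1, 38.5, 362.6, 170.9], [-133.5, 87.4, 372.0, 243.8], [-95.5, 83.8, 370.8, 228.2], [-57.4, 84.6, 370.2, 212.7], [-19.4, 86.1, 369.6, 197.2], [-133.4, 137.7, 378.9, 243.1], [-95.4, 137.8, 378.0, 226.5], [-57.7, 136.2, 377.0, 210.4], [-19.4, 137.5, 376.4, 194.0], [18.8, 137.2, 375.5, 177.9], [-170.5, 187.0, 387.2, 259.6], [-133.6, 187.8, 386.4, 242.4], [-95.4, 187.5, 385.5, 224.8], [-57.3, 187.4, 384.5, 207.5], [-19.5, 186.9, 383.5, 190.5], [18.3, 187.6, 382.8, 173.7]]
36 6 yaw -91.18358117950568 -0.3088243276005096 resid 0.0017497338610061438 x [0.4635 0.5011 0.5402 0.578  0.6153 0.6546]
86 4 yaw -90.7584362317969 -0.31013954435910285 resid 0.00042533582581684545 x [0.4636 0.5014 0.5394 0.5776]
136 5 yaw -90.84225936890878 -0.31081014376582194 resid 0.00018657563233172747 x [0.4636 0.5017 0.5393 0.5778 0.616 ]
186 6 yaw -90.90109716026113 -0.31088376882201313 resid 0.00010269733654438613 x [0.4265 0.4634 0.5017 0.5398 0.5777 0.6156]
```

The slot fit gives panel yaw −90.9° with the slot midpoint within about 0.3 mm, and the arm must go about 1.3 mm towards −y of the panel. Next I check how the arm sits in the hand.

```bash
python3 -m inch '[{"ax":0,"ay":0,"az":0,"x":-1.3,"y":-1.8,"z":0,"hand":1},{"ax":0,"ay":0,"az":0,"x":0,"y":0,"z":0,"hand":1},{"ax":0,"ay":0,"az":0,"x":0,"y":0,"z":0,"hand":1}]'
python3 - <<'E'
from h import *
c=cam("wrist");np.save("pics/w2.npy",c,allow_pickle=True)
cv2.imwrite("pics/w2.png",np.clip(cv2.resize(c["img"][:,:,::-1],(800,600),interpolation=cv2.INTER_CUBIC)*1.6,0,255).astype(np.uint8))
E
```

```text
time: 6.68
eef_pos: [0.5602, -0.1875, 0.1624]
tcp_rot: [0.707, -0.006, 0.006, -0.707]
contact_force: [0.2, -0.0, -4.9]
opening: 0.218
```

View pics/w2.png

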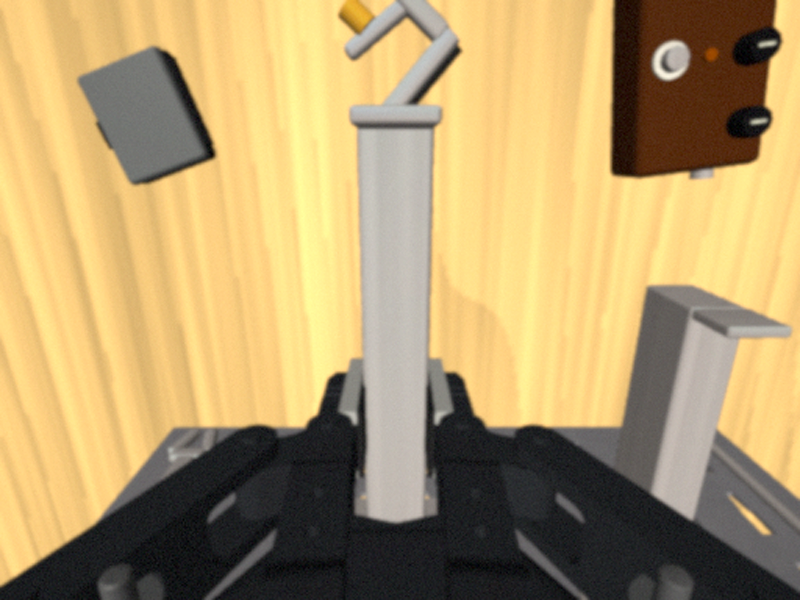

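The wrist view shows the bar held centrally, with the lip at (352–441,107), level by eye and straight. The fitted arm's lip is at (740,330). I'll check yaw and pitch in the tool frame.

```bash
python3 - <<'E'
from h import *
c=np.load("pics/w2.npy",allow_pickle=True).item();c["T"]=c["T_tool_cam"]
a=c["img"].astype(float);rb=a[...,0]-a[...,2]
def ony(u,v,y):
    o,d=ray(c,u,v);return (o+d*(y-o[1])/d[1])*1e3
E=[]
for v in range(90,232,4):
    r=rb[v,200:310];th=25;i=np.where(r[:0:-1]<1e9)[0]
    ctr=253-200
    l=ctr
    while r[l]<th and l>1:l-=1
    q=ctr
    while r[q]<th and q<108:q+=1
    le=l+(r[l]-th)/(r[l]-r[l+1]);re=q-(r[q]-th)/(r[q]-r[q-1]);E.append((v,200+le,200+re))
E=np.array(E);kl=np.polyfit(E[:,0],E[:,1],1);kr=np.polyfit(E[:,0],E[:,2],1);print(np.std(E[:,1]-np.polyval(kl,E[:,0])),np.std(E[:,2]-np.polyval(kr,E[:,0])))
for v in(95,225):
    L=ony(np.polyval(kl,v),v,-.0126);Q=ony(np.polyval(kr,v),v,-.0126);print(v,L,Q,"mid",(L+Q)/2,"w",Q[0]-L[0])
print("lip top edge",ony(225.5,67.5,-.0306),ony(282,67.5,-.0306))
E
```

```text
1.1922314748076943 1.2576788203994766
95 [ -8.88639668 -12.6         77.0667553 ] [  9.8878346  -12.6         77.05936232] mid [  0.50071896 -12.6         77.06305881] w 18.77423128188586
225 [ -9.33230877 -12.6         19.55953364] [ 10.42567497 -12.6         19.557699  ] mid [  0.5466831  -12.6         19.55861632] w 19.75798374621322
lip top edge [ -8.53498951 -30.6         85.51427817] [ 10.32619702 -30.6         85.50583984]
```

```bash
python3 -m inch '[{"ax":0,"ay":0,"az":0,"x":0,"y":0.8,"z":-12,"hand":1},{"ax":0,"ay":0,"az":0,"x":0,"y":0,"z":-15,"hand":1},{"ax":0,"ay":0,"az":0,"x":0,"y":0,"z":-12,"hand":1},{"ax":0,"ay":0,"az":0,"x":0,"y":0,"z":-4,"hand":1},{"ax":0,"ay":0,"az":0,"x":0,"y":0,"z":0,"hand":1}]'
python3 -m inch '[{"ax":0,"ay":0,"az":0,"x":0,"y":0,"z":-3,"hand":1},{"ax":0,"ay":0,"az":0,"x":0,"y":0,"z":-3,"hand":1},{"ax":0,"ay":0,"az":0,"x":0,"y":0,"z":0,"hand":1}]'
python3 -m inch '[{"ax":0,"ay":0,"az":0,"x":0,"y":0,"z":-2,"hand":1},{"ax":0,"ay":0,"az":0,"x":0,"y":0,"z":0,"hand":1},{"ax":0,"ay":0,"az":0,"x":0,"y":0,"z":0,"hand":1}]'
```

```text
time: 7.15
eef_pos: [0.5591, -0.2333, 0.1614]
tcp_rot: [0.707, -0.007, 0.007, -0.707]
contact_force: [0.3, 0.6, -3.1]
opening: 0.215
time: 7.4
eef_pos: [0.559, -0.2375, 0.1613]
tcp_rot: [0.707, -0.006, 0.006, -0.707]
contact_force: [0.8, -0.2, -4.9]
opening: 0.212
time: 7.65
eef_pos: [0.5591, -0.239, 0.1613]
tcp_rot: [-0.707, 0.006, -0.006, 0.707]
contact_force: [-0.3, 0.0, -4.5]
opening: 0.218
```

```bash
for i in 1; do python3 -m inch '[{"ax":0,"ay":0,"az":0,"x":0,"y":0,"z":-2,"hand":1},{"ax":0,"ay":0,"az":0,"x":0,"y":0,"z":0,"hand":1},{"ax":0,"ay":0,"az":0,"x":0,"y":0,"z":0,"hand":1}]'; done
python3 -m inch '[{"ax":0,"ay":0,"az":0,"x":0,"y":0,"z":-2,"hand":1},{"ax":0,"ay":0,"az":0,"x":0,"y":0,"z":0,"hand":1},{"ax":0,"ay":0,"az":0,"x":0,"y":0,"z":0,"hand":1}]'
python3 -m inch '[{"ax":0,"ay":0,"az":0,"x":0,"y":0,"z":-1.5,"hand":1},{"ax":0,"ay":0,"az":0,"x":0,"y":0,"z":0,"hand":1},{"ax":0,"ay":0,"az":0,"x":0,"y":0,"z":0,"hand":1}]'
```

```text
time: 7.9
eef_pos: [0.559, -0.2412, 0.1614]
tcp_rot: [0.707, -0.006, 0.006, -0.707]
contact_force: [0.2, -1.1, -4.5]
opening: 0.217
time: 8.15
eef_pos: [0.559, -0.2433, 0.1614]
tcp_rot: [0.707, -0.006, 0.006, -0.707]
contact_force: [-0.4, 0.6, -4.2]
opening: 0.217
time: 8.4
eef_pos: [0.5589, -0.2448, 0.1613]
tcp_rot: [0.707, -0.006, 0.006, -0.707]
contact_force: [0.1, -0.2, -3.8]
opening: 0.217
```

```bash
python3 -m inch '[{"ax":0,"ay":0,"az":0,"x":0,"y":0,"z":-1.5,"hand":1},{"ax":0,"ay":0,"az":0,"x":0,"y":0,"z":0,"hand":1},{"ax":0,"ay":0,"az":0,"x":0,"y":0,"z":0,"hand":1}]'
python3 -m inch '[{"ax":0,"ay":0,"az":0,"x":0,"y":0,"z":-1,"hand":1},{"ax":0,"ay":0,"az":0,"x":0,"y":0,"z":0,"hand":1},{"ax":0,"ay":0,"az":0,"x":0,"y":0,"z":0,"hand":1}]'
python3 -m inch '[{"ax":0,"ay":0,"az":0,"x":0,"y":0,"z":-1,"hand":1},{"ax":0,"ay":0,"az":0,"x":0,"y":0,"z":0,"hand":1},{"ax":0,"ay":0,"az":0,"x":0,"y":0,"z":0,"hand":1}]'
```

```text
time: 8.65
eef_pos: [0.5589, -0.2463, 0.1613]
tcp_rot: [0.707, -0.006, 0.006, -0.707]
contact_force: [-0.4, 0.2, -3.8]
opening: 0.212
time: 8.9
eef_pos: [0.5589, -0.2472, 0.1613]
tcp_rot: [0.707, -0.006, 0.006, -0.707]
contact_force: [0.4, -0.5, -4.4]
opening: 0.217
time: 9.15
eef_pos: [0.5589, -0.2482, 0.1614]
tcp_rot: [0.707, -0.006, 0.006, -0.707]
contact_force: [0.1, 0.2, -4.5]
opening: 0.218
```

```bash
python3 -m inch '[{"ax":0,"ay":0,"az":0,"x":0,"y":0,"z":-1,"hand":1},{"ax":0,"ay":0,"az":0,"x":0,"y":0,"z":0,"hand":1},{"ax":0,"ay":0,"az":0,"x":0,"y":0,"z":0,"hand":1}]'
python3 -m inch '[{"ax":0,"ay":0,"az":0,"x":0,"y":0,"z":-1,"hand":1},{"ax":0,"ay":0,"az":0,"x":0,"y":0,"z":0,"hand":1},{"ax":0,"ay":0,"az":0,"x":0,"y":0,"z":0,"hand":1}]'
python3 -m inch '[{"ax":0,"ay":0,"az":0,"x":0,"y":0,"z":-1,"hand":1},{"ax":0,"ay":0,"az":0,"x":0,"y":0,"z":0,"hand":1},{"ax":0,"ay":0,"az":0,"x":0,"y":0,"z":0,"hand":1}]'
```

```text
time: 9.4
eef_pos: [0.5588, -0.2484, 0.1612]
tcp_rot: [-0.707, 0.006, -0.006, 0.708]
contact_force: [-0.1, 3.7, -3.7]
opening: 0.215
time: 9.65
eef_pos: [0.5588, -0.2484, 0.1612]
tcp_rot: [-0.706, 0.007, -0.006, 0.708]
contact_force: [-0.5, 7.0, -2.9]
opening: 0.217
time: 9.9
eef_pos: [0.5588, -0.2484, 0.1611]
tcp_rot: [-0.705, 0.007, -0.006, 0.709]
contact_force: [0.0, 9.9, -1.3]
opening: 0.219
```

Contact came at the depth expected for the plate on the sheet, 9 mm beyond where claw tips would have hit, so both claws are through. I'll ease off and slide down.

```bash
python3 -m inch '[{"ax":0,"ay":0,"az":0,"x":0,"y":0,"z":2.7,"hand":1},{"ax":0,"ay":0,"az":0,"x":0,"y":2,"z":0,"hand":1},{"ax":0,"ay":0,"az":0,"x":0,"y":2,"z":0,"hand":1},{"ax":0,"ay":0,"az":0,"x":0,"y":2,"z":0,"hand":1},{"ax":0,"ay":0,"az":0,"x":0,"y":0,"z":0,"hand":1}]'
python3 -m inch '[{"ax":0,"ay":0,"az":0,"x":0,"y":2,"z":0,"hand":1},{"ax":0,"ay":0,"az":0,"x":0,"y":2,"z":0,"hand":1},{"ax":0,"ay":0,"az":0,"x":0,"y":2,"z":0,"hand":1},{"ax":0,"ay":0,"az":0,"x":0,"y":0,"z":0,"hand":1}]'
python3 -m inch '[{"ax":0,"ay":0,"az":0,"x":0,"y":2,"z":0,"hand":1},{"ax":0,"ay":0,"az":0,"x":0,"y":2,"z":0,"hand":1},{"ax":0,"ay":0,"az":0,"x":0,"y":0,"z":0,"hand":1},{"ax":0,"ay":0,"az":0,"x":0,"y":0,"z":0,"hand":1}]'
```

```text
time: 10.32
eef_pos: [0.5586, -0.2484, 0.1545]
tcp_rot: [-0.707, 0.007, -0.006, 0.707]
contact_force: [0.6, 1.4, -5.1]
opening: 0.217
time: 10.65
eef_pos: [0.5586, -0.2484, 0.1486]
tcp_rot: [-0.707, 0.007, -0.006, 0.707]
contact_force: [0.1, 2.8, -4.9]
opening: 0.217
time: 10.98
eef_pos: [0.5585, -0.2484, 0.1448]
tcp_rot: [-0.707, 0.007, -0.006, 0.707]
contact_force: [-0.3, 2.9, -4.1]
opening: 0.215
```

```bash
python3 -m inch '[{"ax":0,"ay":0,"az":0,"x":0,"y":1.5,"z":0,"hand":1},{"ax":0,"ay":0,"az":0,"x":0,"y":0,"z":0,"hand":1},{"ax":0,"ay":0,"az":0,"x":0,"y":0,"z":0,"hand":1}]'
python3 -m inch '[{"ax":0,"ay":0,"az":0,"x":0,"y":1,"z":0,"hand":1},{"ax":0,"ay":0,"az":0,"x":0,"y":0,"z":0,"hand":1},{"ax":0,"ay":0,"az":0,"x":0,"y":0,"z":0,"hand":1}]'
python3 -m inch '[{"ax":0,"ay":0,"az":0,"x":0,"y":1,"z":0,"hand":1},{"ax":0,"ay":0,"az":0,"x":0,"y":0,"z":0,"hand":1},{"ax":0,"ay":0,"az":0,"x":0,"y":0,"z":0,"hand":1}]'
```

```text
time: 11.23
eef_pos: [0.5586, -0.2483, 0.1437]
tcp_rot: [-0.707, 0.007, -0.006, 0.707]
contact_force: [-2.1, 4.4, -2.0]
opening: 0.215
time: 11.48
eef_pos: [0.5587, -0.2483, 0.1431]
tcp_rot: [-0.707, 0.007, -0.006, 0.707]
contact_force: [-3.8, 4.5, -1.5]
opening: 0.216
time: 11.73
eef_pos: [0.5587, -0.2483, 0.1425]
tcp_rot: [-0.707, 0.007, -0.006, 0.707]
contact_force: [-3.6, 4.8, -0.0]
opening: 0.215
```

```bash
python3 -m inch '[{"ax":0,"ay":0,"az":0,"x":-0.6,"y":0.5,"z":0,"hand":1},{"ax":0,"ay":0,"az":0,"x":0,"y":0,"z":0,"hand":1},{"ax":0,"ay":0,"az":0,"x":0,"y":0,"z":0,"hand":1}]'
python3 -m inch '[{"ax":0,"ay":0,"az":0,"x":0,"y":1,"z":0,"hand":1},{"ax":0,"ay":0,"az":0,"x":0,"y":0,"z":0,"hand":1},{"ax":0,"ay":0,"az":0,"x":0,"y":0,"z":0,"hand":1}]'
python3 -m inch '[{"ax":0,"ay":0,"az":0,"x":0,"y":0.5,"z":0,"hand":1},{"ax":0,"ay":0,"az":0,"x":0,"y":0,"z":0,"hand":1},{"ax":0,"ay":0,"az":0,"x":0,"y":0,"z":0,"hand":1}]'
```

```text
time: 11.98
eef_pos: [0.5586, -0.2483, 0.1423]
tcp_rot: [0.707, -0.006, 0.007, -0.707]
contact_force: [-2.8, 5.0, 0.9]
opening: 0.216
time: 12.23
eef_pos: [0.5587, -0.2483, 0.1417]
tcp_rot: [0.707, -0.006, 0.007, -0.707]
contact_force: [-2.5, 5.4, 1.8]
opening: 0.216
time: 12.48
eef_pos: [0.5587, -0.2483, 0.1415]
tcp_rot: [0.707, -0.006, 0.007, -0.707]
contact_force: [-4.8, 6.3, 1.8]
opening: 0.214
```

```bash
python3 -m inch '[{"ax":0,"ay":0,"az":0,"x":0,"y":0,"z":0,"hand":0.3},{"ax":0,"ay":0,"az":0,"x":0,"y":0,"z":0,"hand":0.0},{"ax":0,"ay":0,"az":0,"x":0,"y":0,"z":0,"hand":-0.3},{"ax":0,"ay":0,"az":0,"x":0,"y":0,"z":0,"hand":-0.3},{"ax":0,"ay":0,"az":0,"x":0,"y":0,"z":0,"hand":-0.3}]' 40
python3 -m inch '[{"ax":0,"ay":0,"az":0,"x":0,"y":-10,"z":0,"hand":-0.3},{"ax":0,"ay":0,"az":0,"x":0,"y":-20,"z":0,"hand":-0.3},{"ax":0,"ay":0,"az":0,"x":0,"y":-24,"z":0,"hand":-0.3},{"ax":0,"ay":0,"az":0,"x":0,"y":-16,"z":0,"hand":-0.3},{"ax":0,"ay":0,"az":0,"x":0,"y":0,"z":0,"hand":1}]'
python3 -m inch '[{"ax":0,"ay":0,"az":0,"x":0,"y":0,"z":0,"hand":1},{"ax":0,"ay":0,"az":0,"x":0,"y":0,"z":0,"hand":1},{"ax":0,"ay":0,"az":0,"x":0,"y":0,"z":0,"hand":1},{"ax":0,"ay":0,"az":0,"x":0,"y":0,"z":0,"hand":1},{"ax":0,"ay":0,"az":0,"x":0,"y":0,"z":0,"hand":1}]'
python3 - <<'E'
from h import *
c=cam("wrist")
cv2.imwrite("pics/w3.png",np.clip(cv2.resize(c["img"][:,:,::-1],(800,600),interpolation=cv2.INTER_CUBIC)*1.6,0,255).astype(np.uint8))
print(get_state()["eef_pos"],get_state()["contact_force"],get_state()["opening"])
E
```

```text
time: 12.9
eef_pos: [0.5587, -0.2492, 0.1404]
tcp_rot: [0.708, -0.006, 0.007, -0.707]
contact_force: [-0.3, 0.0, -0.6]
opening: 0.643
time: 13.32
eef_pos: [0.5606, -0.25, 0.2157]
tcp_rot: [0.709, -0.003, 0.009, -0.705]
contact_force: [1.4, 0.1, 0.4]
opening: 0.528
time: 13.73
eef_pos: [0.5578, -0.2481, 0.2084]
tcp_rot: [-0.707, 0.007, -0.006, 0.708]
contact_force: [-0.3, -0.4, -0.2]
opening: -0.0
[ 0.55787783 -0.24821066  0.20867786] [ 0.10849619 -0.50073551  0.29698645] -0.0001198295910720191
```

View pics/w3.png

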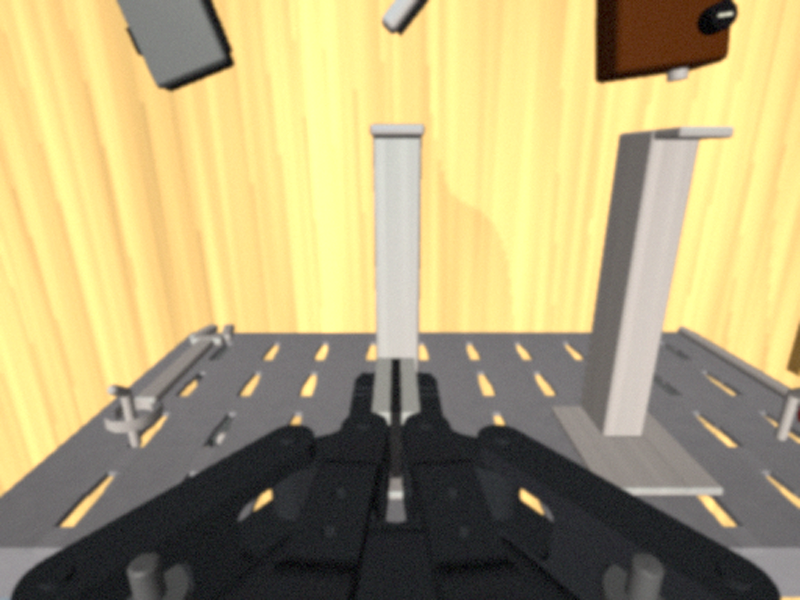

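The arm hangs straight and parallel to the fitted one, its lip at (397,130) against the fitted lip's row of about 132. The slots beside it show symmetrically at (262,498) and (530,498). Next I press the heel.

```bash
python3 -m inch '[{"ax":0,"ay":0,"az":0,"x":0,"y":0,"z":-15,"hand":1},{"ax":0,"ay":0,"az":0,"x":0,"y":0,"z":-18,"hand":1},{"ax":0,"ay":0,"az":0,"x":0,"y":0,"z":-7,"hand":1},{"ax":0,"ay":0,"az":0,"x":0,"y":0,"z":0,"hand":1}]'
python3 -m inch '[{"ax":0,"ay":0,"az":0,"x":0,"y":15,"z":0,"hand":1},{"ax":0,"ay":0,"az":0,"x":0,"y":15,"z":0,"hand":1},{"ax":0,"ay":0,"az":0,"x":0,"y":5,"z":0,"hand":1},{"ax":0,"ay":0,"az":0,"x":0,"y":0,"z":0,"hand":1}]'
python3 -m inch '[{"ax":0,"ay":0,"az":0,"x":0,"y":3,"z":0,"hand":1},{"ax":0,"ay":0,"az":0,"x":0,"y":0,"z":0,"hand":1}]'
python3 -m inch '[{"ax":0,"ay":0,"az":0,"x":0,"y":2,"z":0,"hand":1},{"ax":0,"ay":0,"az":0,"x":0,"y":0,"z":0,"hand":1}]'
```

```text
time: 14.12
eef_pos: [0.5573, -0.2913, 0.2099]
tcp_rot: [0.707, -0.007, 0.008, -0.707]
contact_force: [-0.7, 0.3, -0.3]
opening: 0.001
time: 14.45
eef_pos: [0.5565, -0.2879, 0.1726]
tcp_rot: [-0.706, 0.008, -0.005, 0.708]
contact_force: [-0.2, 1.1, -0.0]
opening: 0.003
time: 14.62
eef_pos: [0.5578, -0.2886, 0.1722]
tcp_rot: [0.707, -0.006, 0.007, -0.707]
contact_force: [-0.2, -0.2, 0.3]
opening: 0.001
time: 14.78
eef_pos: [0.5578, -0.2885, 0.1703]
tcp_rot: [0.707, -0.006, 0.007, -0.707]
contact_force: [-1.0, 0.7, 0.1]
opening: -0.005
```

```bash
python3 -m inch '[{"ax":0,"ay":0,"az":0,"x":0,"y":2,"z":0,"hand":1},{"ax":0,"ay":0,"az":0,"x":0,"y":0,"z":0,"hand":1}]'
python3 -m inch '[{"ax":0,"ay":0,"az":0,"x":0,"y":2,"z":0,"hand":1},{"ax":0,"ay":0,"az":0,"x":0,"y":0,"z":0,"hand":1}]'
python3 -m inch '[{"ax":0,"ay":0,"az":0,"x":0,"y":1,"z":0,"hand":1},{"ax":0,"ay":0,"az":0,"x":0,"y":0,"z":0,"hand":1}]'
```

```text
time: 14.95
eef_pos: [0.5576, -0.2884, 0.1678]
tcp_rot: [0.707, -0.006, 0.006, -0.707]
contact_force: [-0.4, 0.4, -0.3]
opening: 0.003
time: 15.12
eef_pos: [0.5574, -0.2883, 0.1655]
tcp_rot: [-0.707, 0.006, -0.006, 0.707]
contact_force: [-0.3, 0.9, 0.7]
opening: -0.002
time: 15.28
eef_pos: [0.5576, -0.2885, 0.1648]
tcp_rot: [0.707, -0.006, 0.006, -0.707]
contact_force: [0.7, -0.5, -0.2]
opening: -0.002
```

```bash
python3 -m inch '[{"ax":0,"ay":0,"az":0,"x":0,"y":1,"z":0,"hand":1},{"ax":0,"ay":0,"az":0,"x":0,"y":0,"z":0,"hand":1},{"ax":0,"ay":0,"az":0,"x":0,"y":0,"z":0,"hand":1}]'
python3 -m inch '[{"ax":0,"ay":0,"az":0,"x":0,"y":1,"z":0,"hand":1},{"ax":0,"ay":0,"az":0,"x":0,"y":0,"z":0,"hand":1},{"ax":0,"ay":0,"az":0,"x":0,"y":0,"z":0,"hand":1}]'
python3 -m inch '[{"ax":0,"ay":0,"az":0,"x":0,"y":1,"z":0,"hand":1},{"ax":0,"ay":0,"az":0,"x":0,"y":0,"z":0,"hand":1},{"ax":0,"ay":0,"az":0,"x":0,"y":0,"z":0,"hand":1}]'
```

```text
time: 15.53
eef_pos: [0.5577, -0.2885, 0.1647]
tcp_rot: [0.707, -0.006, 0.006, -0.707]
contact_force: [-0.4, 1.5, 4.9]
opening: 0.001
time: 15.78
eef_pos: [0.5578, -0.2886, 0.1644]
tcp_rot: [0.707, -0.006, 0.007, -0.707]
contact_force: [-1.7, 2.4, 7.7]
opening: -0.001
time: 16.03
eef_pos: [0.5579, -0.2886, 0.1639]
tcp_rot: [0.707, -0.006, 0.007, -0.707]
contact_force: [-3.2, 2.2, 9.2]
opening: 0.0
```

```bash
python3 -m inch '[{"ax":0,"ay":0,"az":0,"x":0,"y":1,"z":0,"hand":1},{"ax":0,"ay":0,"az":0,"x":0,"y":0,"z":0,"hand":1},{"ax":0,"ay":0,"az":0,"x":0,"y":0,"z":0,"hand":1}]'
python3 -m inch '[{"ax":0,"ay":0,"az":0,"x":0,"y":1,"z":0,"hand":1},{"ax":0,"ay":0,"az":0,"x":0,"y":0,"z":0,"hand":1},{"ax":0,"ay":0,"az":0,"x":0,"y":0,"z":0,"hand":1}]'
python3 -m inch '[{"ax":0,"ay":0,"az":0,"x":0,"y":1,"z":0,"hand":1},{"ax":0,"ay":0,"az":0,"x":0,"y":0,"z":0,"hand":1},{"ax":0,"ay":0,"az":0,"x":0,"y":0,"z":0,"hand":1}]'
python3 -m inch '[{"ax":0,"ay":0,"az":0,"x":0,"y":1,"z":0,"hand":1},{"ax":0,"ay":0,"az":0,"x":0,"y":0,"z":0,"hand":1},{"ax":0,"ay":0,"az":0,"x":0,"y":0,"z":0,"hand":1}]'
```

```text
time: 16.28
eef_pos: [0.558, -0.2886, 0.1635]
tcp_rot: [0.707, -0.006, 0.007, -0.707]
contact_force: [-3.0, 2.8, 10.9]
opening: -0.002
time: 16.53
eef_pos: [0.5581, -0.2886, 0.1631]
tcp_rot: [0.707, -0.006, 0.007, -0.707]
contact_force: [-4.6, 3.3, 11.5]
opening: -0.002
time: 16.78
eef_pos: [0.5582, -0.2886, 0.1626]
tcp_rot: [0.707, -0.006, 0.007, -0.707]
contact_force: [-4.7, 5.1, 14.1]
opening: -0.003
time: 17.03
eef_pos: [0.5583, -0.2886, 0.1622]
tcp_rot: [0.707, -0.006, 0.007, -0.707]
contact_force: [-5.9, 4.1, 16.1]
opening: -0.001
```

```bash
python3 -m inch '[{"ax":0,"ay":0,"az":0,"x":-0.5,"y":1,"z":0,"hand":1},{"ax":0,"ay":0,"az":0,"x":0,"y":0,"z":0,"hand":1},{"ax":0,"ay":0,"az":0,"x":0,"y":0,"z":0,"hand":1}]'
python3 -m inch '[{"ax":0,"ay":0,"az":0,"x":0,"y":1,"z":0,"hand":1},{"ax":0,"ay":0,"az":0,"x":0,"y":0,"z":0,"hand":1},{"ax":0,"ay":0,"az":0,"x":0,"y":0,"z":0,"hand":1}]'
python3 -m inch '[{"ax":0,"ay":0,"az":0,"x":0,"y":1,"z":0,"hand":1},{"ax":0,"ay":0,"az":0,"x":0,"y":0,"z":0,"hand":1},{"ax":0,"ay":0,"az":0,"x":0,"y":0,"z":0,"hand":1}]'
python3 -m inch '[{"ax":0,"ay":0,"az":0,"x":0,"y":1,"z":0,"hand":1},{"ax":0,"ay":0,"az":0,"x":0,"y":0,"z":0,"hand":1},{"ax":0,"ay":0,"az":0,"x":0,"y":0,"z":0,"hand":1}]'
```

```text
time: 17.28
eef_pos: [0.5583, -0.2887, 0.162]
tcp_rot: [0.708, -0.005, 0.007, -0.707]
contact_force: [-5.1, 6.0, 17.3]
opening: -0.001
time: 17.53
eef_pos: [0.5584, -0.2887, 0.1615]
tcp_rot: [0.708, -0.005, 0.007, -0.707]
contact_force: [-5.1, 6.2, 18.8]
opening: 0.005
time: 17.78
eef_pos: [0.5585, -0.2887, 0.1611]
tcp_rot: [0.708, -0.005, 0.007, -0.707]
contact_force: [-6.6, 6.3, 22.0]
opening: -0.0
time: 18.03
eef_pos: [0.5586, -0.2887, 0.1608]
tcp_rot: [0.708, -0.005, 0.007, -0.707]
contact_force: [-7.4, 6.4, 23.7]
opening: 0.003
```

```bash
python3 -m inch '[{"ax":0,"ay":0,"az":0,"x":0,"y":1,"z":0,"hand":1},{"ax":0,"ay":0,"az":0,"x":0,"y":0,"z":0,"hand":1},{"ax":0,"ay":0,"az":0,"x":0,"y":0,"z":0,"hand":1}]'
python3 -m inch '[{"ax":0,"ay":0,"az":0,"x":-0.5,"y":1,"z":0,"hand":1},{"ax":0,"ay":0,"az":0,"x":0,"y":0,"z":0,"hand":1},{"ax":0,"ay":0,"az":0,"x":0,"y":0,"z":0,"hand":1}]'
python3 -m inch '[{"ax":0,"ay":0,"az":0,"x":0,"y":1,"z":0,"hand":1},{"ax":0,"ay":0,"az":0,"x":0,"y":0,"z":0,"hand":1},{"ax":0,"ay":0,"az":0,"x":0,"y":0,"z":0,"hand":1}]'
```

```text
time: 18.28
eef_pos: [0.5586, -0.2887, 0.1607]
tcp_rot: [0.708, -0.005, 0.007, -0.707]
contact_force: [-9.2, 8.0, 25.7]
opening: 0.002
time: 18.53
eef_pos: [0.5586, -0.2887, 0.1607]
tcp_rot: [0.708, -0.005, 0.008, -0.706]
contact_force: [-8.5, 8.8, 29.2]
opening: -0.001
time: 18.78
eef_pos: [0.5587, -0.2887, 0.1605]
tcp_rot: [0.708, -0.005, 0.008, -0.706]
contact_force: [-9.6, 9.4, 31.2]
opening: 0.001
```

```bash
python3 -m inch '[{"ax":0,"ay":0,"az":0,"x":0,"y":0.6,"z":0,"hand":1},{"ax":0,"ay":0,"az":0,"x":0,"y":0,"z":0,"hand":1},{"ax":0,"ay":0,"az":0,"x":0,"y":0,"z":0,"hand":1}]'; python3 -c "
from plant import *
print(get_state()['eef_pos'],get_state()['contact_force'])"
```

```text
time: 19.03
eef_pos: [0.5587, -0.2888, 0.1605]
tcp_rot: [0.708, -0.005, 0.008, -0.706]
contact_force: [-11.4, 10.6, 33.3]
opening: -0.002
[ 0.55870116 -0.28875391  0.16052695] [-11.38528977  10.64642643  33.28364117]
```

It has stopped dead at the home height (0.1605 for an expected ~0.161) with 33 N down. I'll retreat and check.

```bash
python3 -m inch '[{"ax":0,"ay":0,"az":0,"x":0,"y":-6,"z":0,"hand":1},{"ax":0,"ay":0,"az":0,"x":0,"y":-6,"z":0,"hand":1},{"ax":0,"ay":0,"az":0,"x":0,"y":-12,"z":0,"hand":1},{"ax":0,"ay":0,"az":0,"x":0,"y":-30,"z":0,"hand":1},{"ax":0,"ay":0,"az":0,"x":0,"y":-36,"z":0,"hand":1}]'
python3 -m inch '[{"ax":0,"ay":0,"az":0,"x":0,"y":-30,"z":10,"hand":1},{"ax":0,"ay":0,"az":0,"x":7,"y":-10,"z":30,"hand":1},{"ax":0,"ay":0,"az":0,"x":10,"y":0,"z":36,"hand":1},{"ax":0,"ay":0,"az":0,"x":10,"y":0,"z":36,"hand":1},{"ax":0,"ay":0,"az":0,"x":10,"y":0,"z":36,"hand":1}]'
python3 -m inch '[{"ax":0,"ay":0,"az":0,"x":10,"y":0,"z":20,"hand":1},{"ax":0,"ay":0,"az":0,"x":10,"y":0,"z":10,"hand":1},{"ax":0,"ay":0,"az":0,"x":0,"y":0,"z":0,"hand":1},{"ax":0,"ay":0,"az":0,"x":0,"y":0,"z":0,"hand":1},{"ax":0,"ay":0,"az":0,"x":0,"y":0,"z":0,"hand":1}]'
python3 - <<'E'
from h import *
c=cam("wrist");np.save("pics/w4.npy",c,allow_pickle=True)
s=cam("scene");np.save("pics/s4.npy",s,allow_pickle=True);t=cam("top");np.save("pics/t4.npy",t,allow_pickle=True)
W=cv2.resize(c["img"],None,fx=.98,fy=.98);W=np.vstack([W,np.zeros((600-W.shape[0],W.shape[1],3),np.uint8)])
f=cv2.resize(s["img"][180:350,95:235],(298,362),interpolation=cv2.INTER_CUBIC);g=cv2.resize(t["img"][130:230,290:415],(298,238),interpolation=cv2.INTER_CUBIC)
o=np.hstack([W,np.vstack([f,g])]);cv2.imwrite("pics/f4.png",np.clip(o[:,:,::-1]*1.5,0,255).astype(np.uint8))
E
```

```text
time: 19.45
eef_pos: [0.5547, -0.2873, 0.2368]
tcp_rot: [-0.705, 0.009, -0.004, 0.709]
contact_force: [0.4, -1.7, 0.1]
opening: 0.002
time: 19.87
eef_pos: [0.5963, -0.14, 0.28]
tcp_rot: [-0.707, 0.007, -0.007, 0.707]
contact_force: [1.4, 0.6, -0.4]
opening: -0.003
time: 20.28
eef_pos: [0.6165, -0.1128, 0.2797]
tcp_rot: [0.707, -0.007, 0.006, -0.707]
contact_force: [0.0, 0.7, 0.4]
opening: 0.001
```

View pics/f4.png

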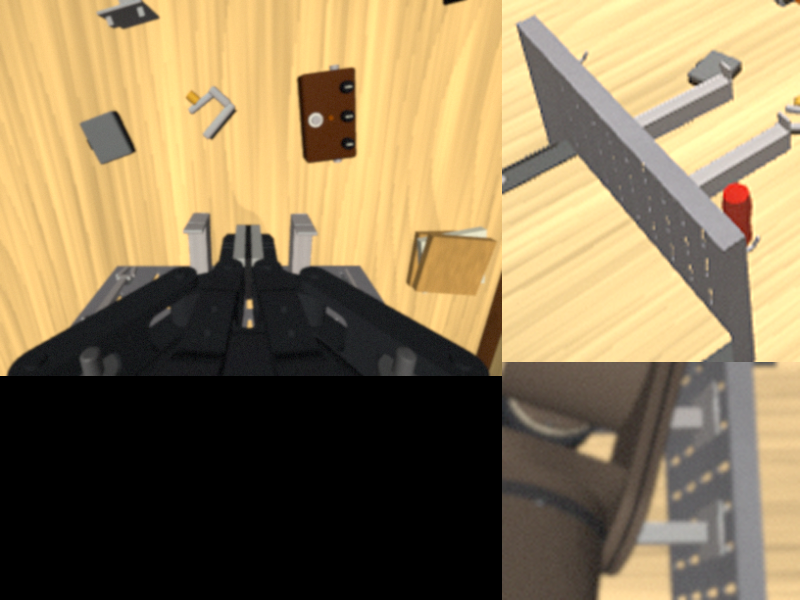

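Both lips sit at the same row in the wrist view (left (197,216), right (302,216)). The scene view shows the pair parallel and the other items look undisturbed. I'll touch the heel lightly to check it stayed home.

```bash
python3 -m inch '[{"ax":0,"ay":0,"az":0,"x":-14,"y":0,"z":-36,"hand":1},{"ax":0,"ay":0,"az":0,"x":-14,"y":0,"z":-36,"hand":1},{"ax":0,"ay":0,"az":0,"x":-14,"y":0,"z":-36,"hand":1},{"ax":0,"ay":0,"az":0,"x":-14,"y":0,"z":-36,"hand":1},{"ax":0,"ay":0,"az":0,"x":-1,"y":0,"z":-33,"hand":1}]'
python3 -m inch '[{"ax":0,"ay":0,"az":0,"x":0,"y":36,"z":0,"hand":1},{"ax":0,"ay":0,"az":0,"x":0,"y":36,"z":0,"hand":1},{"ax":0,"ay":0,"az":0,"x":0,"y":30,"z":0,"hand":1},{"ax":0,"ay":0,"az":0,"x":0,"y":10,"z":0,"hand":1},{"ax":0,"ay":0,"az":0,"x":0,"y":0,"z":0,"hand":1}]'
python3 -m inch '[{"ax":0,"ay":0,"az":0,"x":0,"y":2,"z":0,"hand":1},{"ax":0,"ay":0,"az":0,"x":0,"y":0,"z":0,"hand":1},{"ax":0,"ay":0,"az":0,"x":0,"y":0,"z":0,"hand":1}]'
python3 -m inch '[{"ax":0,"ay":0,"az":0,"x":0,"y":2,"z":0,"hand":1},{"ax":0,"ay":0,"az":0,"x":0,"y":0,"z":0,"hand":1},{"ax":0,"ay":0,"az":0,"x":0,"y":0,"z":0,"hand":1}]'
python3 -m inch '[{"ax":0,"ay":0,"az":0,"x":0,"y":2,"z":0,"hand":1},{"ax":0,"ay":0,"az":0,"x":0,"y":0,"z":0,"hand":1},{"ax":0,"ay":0,"az":0,"x":0,"y":0,"z":0,"hand":1}]'
```

```text
time: 20.85
eef_pos: [0.5541, -0.2901, 0.2806]
tcp_rot: [0.707, -0.007, 0.007, -0.707]
contact_force: [0.6, 0.7, -0.0]
opening: -0.0
time: 21.27
eef_pos: [0.5542, -0.2869, 0.1643]
tcp_rot: [-0.706, 0.009, -0.005, 0.709]
contact_force: [0.1, 0.1, 0.2]
opening: 0.003
time: 21.52
eef_pos: [0.5579, -0.2883, 0.1692]
tcp_rot: [0.708, -0.005, 0.008, -0.706]
contact_force: [0.0, -0.4, -0.1]
opening: -0.0
time: 21.77
eef_pos: [0.5569, -0.2875, 0.165]
tcp_rot: [0.707, -0.006, 0.007, -0.707]
contact_force: [-0.6, -0.2, 0.2]
opening: 0.004
time: 22.02
eef_pos: [0.5565, -0.2873, 0.162]
tcp_rot: [-0.707, 0.006, -0.006, 0.707]
contact_force: [-0.6, 0.3, -0.5]
opening: 0.002
```

```bash
python3 -m inch '[{"ax":0,"ay":0,"az":0,"x":0,"y":1,"z":0,"hand":1},{"ax":0,"ay":0,"az":0,"x":0,"y":0,"z":0,"hand":1},{"ax":0,"ay":0,"az":0,"x":0,"y":0,"z":0,"hand":1}]'
python3 -m inch '[{"ax":0,"ay":0,"az":0,"x":0,"y":2,"z":0,"hand":1},{"ax":0,"ay":0,"az":0,"x":0,"y":0,"z":0,"hand":1},{"ax":0,"ay":0,"az":0,"x":0,"y":0,"z":0,"hand":1}]'
python3 -m inch '[{"ax":0,"ay":0,"az":0,"x":0,"y":3,"z":0,"hand":1},{"ax":0,"ay":0,"az":0,"x":0,"y":0,"z":0,"hand":1},{"ax":0,"ay":0,"az":0,"x":0,"y":0,"z":0,"hand":1}]'
```

```text
time: 22.27
eef_pos: [0.5566, -0.2875, 0.1612]
tcp_rot: [-0.707, 0.006, -0.006, 0.707]
contact_force: [0.6, -0.4, -0.1]
opening: 0.001
time: 22.52
eef_pos: [0.5568, -0.2876, 0.161]
tcp_rot: [0.707, -0.006, 0.006, -0.707]
contact_force: [-1.7, 1.7, 6.2]
opening: -0.004
time: 22.77
eef_pos: [0.557, -0.2877, 0.1607]
tcp_rot: [0.707, -0.006, 0.006, -0.707]
contact_force: [-6.2, 4.8, 14.8]
opening: -0.001
```

Contact came at z = 0.161, which is exactly home (0.150 + 0.011), and it is rigid. I'll retreat and hand in.

```bash
python3 -m inch '[{"ax":0,"ay":0,"az":0,"x":0,"y":-6,"z":0,"hand":1},{"ax":0,"ay":0,"az":0,"x":0,"y":-12,"z":0,"hand":1},{"ax":0,"ay":0,"az":0,"x":0,"y":-30,"z":0,"hand":1},{"ax":0,"ay":0,"az":0,"x":0,"y":-36,"z":0,"hand":1},{"ax":0,"ay":0,"az":0,"x":0,"y":-30,"z":0,"hand":1}]'
python3 -m inch '[{"ax":0,"ay":0,"az":0,"x":0,"y":-10,"z":10,"hand":1},{"ax":0,"ay":0,"az":0,"x":0,"y":0,"z":30,"hand":1},{"ax":0,"ay":0,"az":0,"x":0,"y":0,"z":20,"hand":1},{"ax":0,"ay":0,"az":0,"x":0,"y":0,"z":0,"hand":1},{"ax":0,"ay":0,"az":0,"x":0,"y":0,"z":0,"hand":1}]'
python3 - <<'E'
from h import *
t=cam("top");a=cv2.imread("pics/top0.png");b=t["img"][:,:,::-1]
d=np.abs(a.astype(int)-b).max(2)
for n,(x0,x1,y0,y1) in dict(short=(178,226,230,256),case=(262,294,251,281),capo=(249,280,194,222),pedal=(240,290,130,165),green1=(55,117,128,172),green2=(108,166,190,245),orange=(178,212,270,338)).items():print(n,(d[y0:y1,x0:x1]>40).sum())
print(get_state()["contact_force"],get_state()["eef_pos"])
sign_off()
E
```

```text
time: 23.18
eef_pos: [0.5566, -0.2874, 0.2721]
tcp_rot: [0.707, -0.006, 0.006, -0.707]
contact_force: [0.6, -0.5, 1.1]
opening: -0.001
time: 23.6
eef_pos: [0.5575, -0.2262, 0.2796]
tcp_rot: [-0.707, 0.006, -0.005, 0.707]
contact_force: [-0.2, 0.5, -0.8]
opening: -0.002
short 0
case 0
capo 0
pedal 0
green1 0
green2 0
orange 0
[-0.25656958 -0.57624897  0.31951935] [ 0.5574786  -0.2270016   0.27956793]
the job is handed in; nothing more can be done
```

The long silver arm now hangs in the top-row slots at y = −19 and −57, locked home and level with the fitted arm. I handed the job in at about 23.6 s of the 72 s allowed, with the gripper clear and touching nothing.

- **Hooking:** Both claws went through without touching the slot sides. The plate met the sheet at the expected depth, and the arm then slid down to the start of the wedge.
- **Pressing:** I pressed the heel until it stopped moving, at 33 N downward. The side forces at that moment were about 11 N each way, so the total was about 37 N, closer to the 40 N limit than I intended.
- **Home check:** After letting go, a second touch met the bar top at z = 0.150, exactly home. It moved only about 0.3 mm under 15 N.
- **Other items:** The top camera showed no change at the short arm, pick case, capo, pedal, or the green and orange arms.

No check failed. I judged that it is level with the fitted arm from the touch height, and from the lips lining up by eye in the wrist view; I did not measure the two lips against each other.

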